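# Rack the bun tray with the packing peel

## Task

Pick up the flat packing peel from its black mat, slide its blade under the shallow cardboard tray with the bun pack that stands in front of the angle stop, and lift the tray on the blade. Carry it to the two-tier rack and slide it fully into the empty upper slot, leave it resting squarely on both ledges with the bun pack still lying in it, then draw the peel out and lay it flat back on its mat, lengthwise as it lay before. Never touch the tray or the bun pack with the gripper or arm, and leave the brown tape roll, marker and peg where they are.

Things in the scene. Friction and masses are not known exactly. Their poses are not given: they have to be found in the camera images.
- peel: loose packing peel (flat lifting spatula), bare aluminium, black handle, 0.18 kg. Origin: middle of the blade's rear edge, underside; x forward to the tip, z up. Flat blade 64 mm wide, x = 0 to 128 mm, 4 mm thick, polished, the last 24 mm bevelled to a thin edge. Behind it a neck 18 mm wide rises at 40 degrees (meets the blade at x = 0 to 18 mm) to a level handle; a foot lets the peel stand level
- peel_grip (a point): point on the centre line of the peel's handle to grip from above, 60 mm behind the blade's rear edge, 45 mm above its underside; axes as the peel. The handle is 20 mm wide (y), 24 mm high, x = -30 to -130 mm from the peel's origin; a 36 mm high foot stands under its end (x = -118 mm)
- peel_tip (a point): middle of the blade's front edge, underside
- mat: fixed black rubber mat, 300 x 90 x 3 mm, for the peel; origin under its centre, x lengthwise, in the direction the blade points at the start
- stop: fixed aluminium angle stop, upright face 150 mm wide and 40 mm high; origin on the table at the middle of the upright face that looks at the tray; x points away from the tray (the way the blade is pushed), y along the face
- tray: loose shallow cardboard tray, 0.08 kg, 144 mm long (x), 124 mm wide (y), rim 17 mm high; origin at the centre of the underside, which is flat for 108 mm; both ends beyond turn up like a sledge, 5.5 mm over 18 mm. Floor 4 mm thick. x points at the stop, whose face is 2 to 15 mm beyond the far end
- bun_pack: bun in a sealed clear pack, 105 x 110 x 42 mm, about 0.1 kg, lying loose in the tray; origin at the centre of its underside
- rack: fixed two-tier steel tray rack, 165 mm deep (x), 176 mm wide, 166 mm high; origin on the table under its centre; x points from the open front inward. Trays lie on two ledges per tier, 88 mm apart (the blade passes between), under side lips 144 mm apart. The lower tier holds another tray with buns (top at 61 mm); the upper is empty
- rack_slot (a point): centre of the upper slot, level with the top of its ledges, 105 mm above the table; axes as the rack. Ledges 3 mm thick; 50 mm clear height above them, below guide strips at the sides (120 mm apart); a back stop bar, 21 mm high, stands 82 mm beyond this point; the front edge is 82 mm before it
- tape_roll: brown roll of packing tape lying flat, 104 mm wide, 48 mm high; a bystander to leave alone; origin at its underside
- marker: black marker pen, 127 mm long, lying; a bystander to leave alone; origin at its underside
- clip_peg: wooden clip peg, 72 mm long, lying; a bystander to leave alone; origin at its underside
Mind the look-alikes: they are no part of the job. What is shaped like the bun_pack but blue or turquoise is not meant.

How it is judged:
By the outcome, as a careful person would: the job done as asked, in the order asked, and still so for the second after the job is handed in, with the robot touching nothing.
It also fails if it takes over 64 s, if anything falls off the work surface, if the arm or the gripper's body presses on something with over 40 N, if the wrist force passes 120 N, or if a joint passes its speed limit or range.

## Robot

A 6-joint arm with a two-finger parallel gripper is mounted at the origin on a cart in front of the work surface, level with it; the furniture and walls round the work are solid. World frame = base frame: x ahead of the robot, y to its left, z up, the work surface at z = 0. Lengths are in m, angles in rad, forces in N, time in s.
With the tool pointing down it reaches from about 0.275 to 0.875 m from the base axis. Payload 12.5 kg.
Tool frame: the origin (TCP) lies on the centre line of the jaws, within the pads' length; the fingertips stand r.finger_overhang ahead of it and the grasp point (between the pads) lies 3 mm ahead of it (r.finger_overhang is the distance from the TCP to the fingertips, in m); z points along the fingers, y is the direction in which the jaws open and shut (so a half turn about z gives the same grasp; the last joint's range is limited). The gripper opens to 85 mm and grips with 20 to 120 N. Pads are 22 mm wide; open, the fingers measure 114 mm over their backs; the gripper's body (76 mm by 85 mm) begins 54 mm behind the grasp point. The pads swing forward as they close: fully open they stand 13 mm farther back than shut.
Start: joints at [-0.085, 0.351, 1.652, -0, 1.139, -0.085], TCP at [0.55, 0, 0.253] pointing down, gripper open.
Joint ranges: [-2.75, 2.75], [-0.79, 2.1], [0.01, 2.65], [-1.57, 4.71], [0.07, 3.14], [-2.87, 2.87]. Speed limits (rad/s): [2.22, 2.22, 2.79, 3.14, 3.14, 3.14].

## Interface

Orientations are given as a unit quaternion [x, y, z, w].
In Python, from cell import r, optics gives the robot as it stands. The module is installed in compiled form; this text tells all that it offers. Calls block until the motion is done:
- r.move_to(position, orientation): joint-space move of the TCP to a pose.
- r.move_linear(position, rot=None, vel=0.15): straight line of the TCP; rot=None keeps the orientation; vel is the mean speed in m/s.
- r.set_joints(angles): joint-space move.
- r.set_gripper(opening, squeeze=None): opening from 0.0 (shut) to 1.0 (fully open); squeeze is the grip in N (None keeps the last); returns when the fingers have stopped.
- r.sleep(seconds).
- r.inverse_kinematics(position, orientation): joint angles nearest the present ones, or None.
- optics.get_image(name): name is "scene" or "side" or "wrist"; returns a dict with "pixels" (384x512x3 uint8, red, green, blue), "depth" (384x512 float32, m along the optical axis (not along the pixel's ray), 0 where there is no reading), "fx", "fy", "cx", "cy" (pixels), "camera_from_world" (4x4, takes a point from world to camera coordinates); the wrist camera has in their place "mount" (4x4, takes a point from camera to tool coordinates, whose origin is the TCP and whose axes are the flange's). Camera axes: x right, y down, z forward; pixel columns grow to the right and rows downward; lengths in m; the calibration is good to about 2 mm. A picture is of the moment at which its call begins: read the wrist's pose just before it.
A pose or a line that the arm cannot do raises r.PlanningError and nothing moves.
- r.hand_in(): hands the job in, once; it reports no verdict.
Readings, each from a call of its own:
- r.current_t(): time.
- r.current_q(): joint angles.
- r.current_qvel(): joint speeds.
- r.current_effort(): joint torques, N m.
- r.current_tool_pos(): TCP position.
- r.current_ee_rot(): TCP orientation.
- r.current_contact_force(): force on the tool from outside, world axes, zero at the start.
- r.current_torque(): the same for the moment, N m.
- r.current_opening(): opening from 0.0 (shut) to 1.0 (fully open).
Only numpy, scipy, OpenCV 4.12 (cv2) and the standard library are available. Lean on these libraries where they do the work, as an engineer would, in place of code of your own. Each camera call takes 0.05 s, during which the arm holds its last target. There are 200 camera calls.

## Working session

There is one attempt and no reset: what is moved stays moved. The work goes in short steps, each a Python script; the robot and the scene stay as the last script left them, time stands still between calls to the robot, and variables do not carry over. Pictures are saved under pics/ and viewed, about 8 in all and at most 12, crops included, and the job is handed in when it is done.

```bash
mkdir -p pics; python3 - <<'E'
from cell import r, optics
import cv2, numpy as np, pickle
d={}
for n in ("scene","side","wrist"):
    d[n]=optics.get_image(n)
    cv2.imwrite(f"pics/a_{n}.png",d[n]["pixels"][:,:,::-1])
    print(n,(d[n]["depth"]>0).mean(),d[n]["fx"])
d["q"]=(r.current_tool_pos(),r.current_ee_rot())
pickle.dump(d,open("d.pkl","wb"))
cv2.imwrite("pics/a.png",np.hstack([d["scene"]["pixels"]])[:,:,::-1].repeat(1,0))
print(d["q"],r.finger_overhang,r.current_t())
for n in("scene","side"):
    T=np.linalg.inv(d[n]["camera_from_world"]);print(T.round(3))
print(d["wrist"]["mount"])
E
```

```text
scene 0.9962514241536459 381.52645154837893
side 0.9960276285807291 398.9095691499592
wrist 0.9962361653645834 280.8586194864905
(array([5.49777995e-01, 5.31275957e-05, 2.52897863e-01]), array([ 7.07106670e-01,  7.07106760e-01, -2.76160838e-04, -3.33177679e-04])) 0.022 0.15
[[-0.897 -0.311  0.313  0.053]
 [-0.441  0.614 -0.655  0.96 ]
 [ 0.011 -0.726 -0.688  1.06 ]
 [ 0.     0.     0.     1.   ]]
[[-0.963 -0.136  0.232  0.236]
 [-0.268  0.408 -0.873  1.053]
 [ 0.024 -0.903 -0.429  0.559]
 [ 0.     0.     0.     1.   ]]
[[ 2.83579176e-04 -9.57154919e-01 -2.89576209e-01  7.39358225e-02]
 [ 9.99999887e-01  3.82172648e-04 -2.83929699e-04  3.27032238e-04]
 [ 3.82432815e-04 -2.89576096e-01  9.57154919e-01 -1.21141647e-01]
 [ 0.00000000e+00  0.00000000e+00  0.00000000e+00  1.00000000e+00]]
```

View pics/a_scene.png

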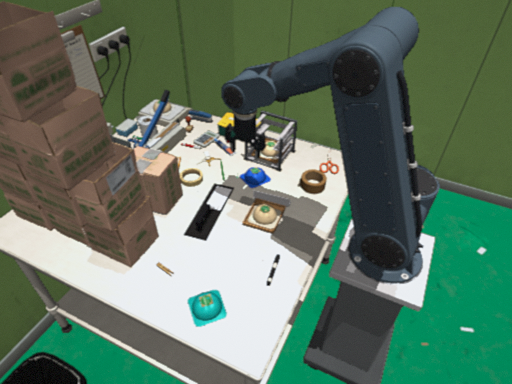

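View pics/a_side.png

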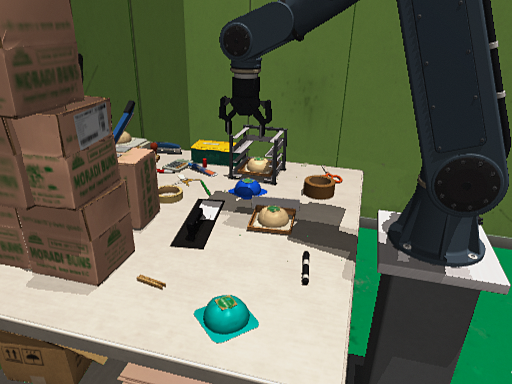

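The scene shows the peel on its black mat at (210,210), the tray with the tan bun at (265,214), and the rack at (270,140) with its lower bun at (270,150). The look-alikes are the blue pack (255,176) and the turquoise pack (207,307). Next I'll build a top-down map from depth.

```bash
cat > h.py <<'E'
import numpy as np, cv2
from cell import r, optics
from scipy.spatial.transform import Rotation as R
def cloud(im, tool=None):
    v,u=np.mgrid[0:384,0:512]; z=im["depth"]
    P=np.stack([(u-im["cx"])/im["fx"]*z,(v-im["cy"])/im["fy"]*z,z],-1).reshape(-1,3)
    if tool is None: T=np.linalg.inv(im["camera_from_world"])
    else:
        T=np.eye(4);T[:3,:3]=R.from_quat(tool[1]).as_matrix();T[:3,3]=tool[0];T=T@im["mount"]
    k=z.ravel()>0
    return (P@T[:3,:3].T+T[:3,3])[k], im["pixels"].reshape(-1,3)[k]
def topmap(clouds,x0,x1,y0,y1,s,zmax=.3,zmin=-.03):
    # image: up = +x, left = +y ; s px per m
    H,W=int((x1-x0)*s),int((y1-y0)*s); img=np.full((H,W,3),90,np.uint8); hm=np.full((H,W),np.nan)
    for P,C in clouds:
        k=(P[:,2]<zmax)&(P[:,2]>zmin)&(P[:,0]>x0)&(P[:,0]<x1)&(P[:,1]>y0)&(P[:,1]<y1);P=P[k];C=C[k]
        o=np.argsort(P[:,2]);P=P[o];C=C[o]
        i=((x1-P[:,0])*s).astype(int).clip(0,H-1);j=((y1-P[:,1])*s).astype(int).clip(0,W-1)
        for di in(0,1):
            for dj in(0,1):
                a=(i+di).clip(0,H-1);b=(j+dj).clip(0,W-1)
                img[a,b]=C;hm[a,b]=P[:,2]
    return img,hm
E
python3 - <<'E'
from h import *
import pickle
d=pickle.load(open("d.pkl","rb"))
cl=[cloud(d["side"]),cloud(d["scene"])]
img,hm=topmap(cl,.2,.95,-.5,.5,700,zmax=.18)
for x in np.arange(.2,.95,.1): cv2.putText(img,f"{x:.1f}",(0,int((.95-x)*700)),0,.4,(255,0,0));cv2.line(img,(0,int((.95-x)*700)),(700,int((.95-x)*700)),(255,0,0),1)
for y in np.arange(-.5,.5,.1): cv2.putText(img,f"{y:.1f}",(int((.5-y)*700),10),0,.4,(0,0,255));cv2.line(img,(int((.5-y)*700),0),(int((.5-y)*700),525),(0,0,255),1)
w=d["wrist"]["pixels"]
cv2.imwrite("pics/top.png",img[:,:,::-1])
E
```

```text
(no output)
```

View pics/top.png

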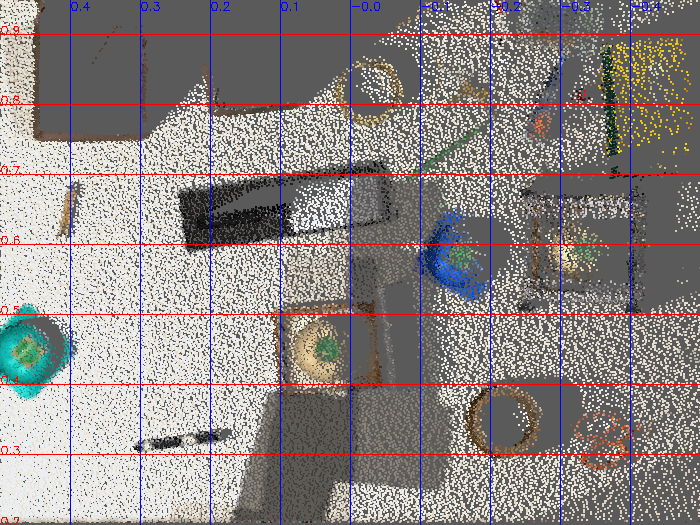

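The top map shows the following positions:

| Item | Location (m) |
|---|---|
| Mat and peel | about (0.65, 0.10), blade pointing to -y |
| Tray | about (0.45, 0.045) |
| Stop | y ≈ -0.045 |
| Rack | about (0.585, -0.32) |

The tan pack in the brown tray at top-map pixel (320,347) is the one meant. The blue pack at (455,255) and the turquoise pack at (30,350) are look-alikes. Next I'll take closer wrist views on the way.

```bash
python3 - <<'E'
from h import *
import pickle
q0=r.current_ee_rot()
out=[]
for p in [(.56,-.12,.33),(.56,.12,.33)]:
    r.move_to(p,q0); 
    t=(r.current_tool_pos(),r.current_ee_rot()); im=optics.get_image("wrist"); out.append((t,im))
pickle.dump(out,open("w.pkl","wb"))
a,_=topmap([cloud(out[0][1],out[0][0])],.44,.74,-.47,-.17,1300,zmax=.2)
b,_=topmap([cloud(out[1][1],out[1][0])],.36,.74,-.1,.3,1300,zmax=.2)
def grid(a,x0,x1,y0,y1,s):
    for x in np.arange(x0,x1,.02): 
        k=int((x1-x)*s);cv2.putText(a,f"{x:.2f}",(0,k),0,.3,(255,0,0));a[k:k+1,::6]=(255,0,0)
    for y in np.arange(y0,y1,.02): 
        k=int((y1-y)*s)
        if k<a.shape[1]: cv2.putText(a,f"{y:.2f}"[-4:],(k,8),0,.28,(0,0,255));a[::6,k:k+1]=(0,0,255)
grid(a,.44,.74,-.47,-.17,1300);grid(b,.36,.74,-.1,.3,1300)
cv2.imwrite("pics/wa.png",a[:,:,::-1]);cv2.imwrite("pics/wb.png",b[:,:,::-1])
cv2.imwrite("pics/wraw.png",np.hstack([cv2.resize(o[1]["pixels"],(400,300)) for o in out])[:,:,::-1]);print(r.current_t())
E
```

```text
1.825
```

View pics/wraw.png

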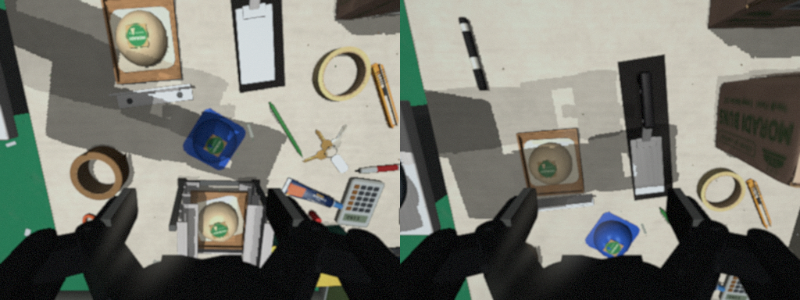

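View pics/wa.png

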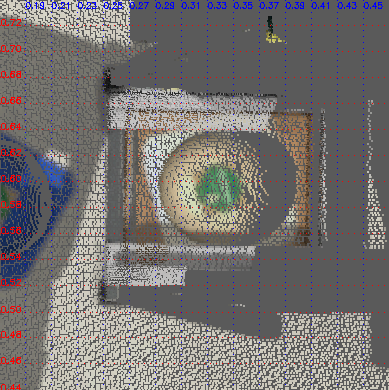

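View pics/wb.png

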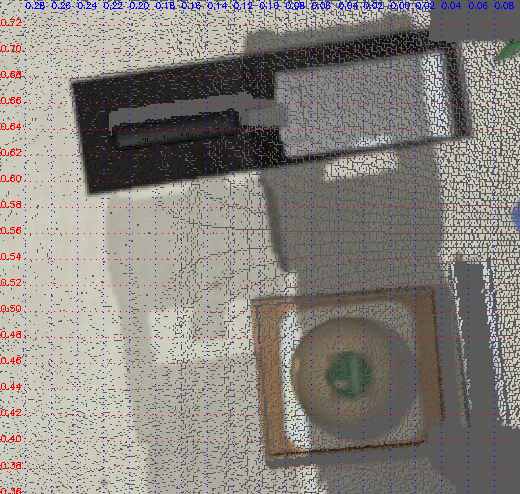

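The wrist views show the tray with the tan bun in front of the stop, and the rack's open front facing +y. Now I'll fit the numbers using masks and cv2.minAreaRect.

```bash
python3 - <<'E'
from h import *
import pickle
o=pickle.load(open("w.pkl","rb"));d=pickle.load(open("d.pkl","rb"))
A=cloud(o[0][1],o[0][0]);B=cloud(o[1][1],o[1][0]);S=cloud(d["scene"]);D=cloud(d["side"])
def sel(c,x,y,z,f=None):
    P,C=c;k=(P[:,0]>x[0])&(P[:,0]<x[1])&(P[:,1]>y[0])&(P[:,1]<y[1])&(P[:,2]>z[0])&(P[:,2]<z[1])
    P,C=P[k],C[k].astype(int)
    if f is not None: m=f(C);P=P[m]
    return P
def rect(P,n):
    if len(P)<5: print(n,len(P));return
    (c,s,a)=cv2.minAreaRect(P[:,:2].astype(np.float32));print(n,len(P),"c",np.round(c,4),"size",np.round(s,4),"ang",round(a,1),"z",np.percentile(P[:,2],[5,50,95]).round(4))
dark=lambda C:C.max(1)<50
brown=lambda C:(C[:,0]-C[:,2]>30)
for n,c in (("A",A),("B",B),("S",S),("D",D)):
    print(n)
    rect(sel(c,(.55,.76),(-.1,.3),(-.005,.01),dark),"mat")
    rect(sel(c,(.6,.72),(-.03,.11),(.0055,.012),lambda C:C.max(1)>60),"blade")
    rect(sel(c,(.6,.7),(.09,.24),(.045,.07)),"handle")
    rect(sel(c,(.36,.53),(-.04,.13),(.013,.021),brown),"trayrim")
    rect(sel(c,(.36,.55),(-.09,.0),(.03,.045),lambda C:abs(C[:,0]-C[:,2])<20),"stop")
    P=sel(c,(.46,.72),(-.45,-.2),(.03,.2));print("z hist",np.histogram(P[:,2],np.arange(.05,.185,.01))[0])
    for z in((.075,.095),(.095,.112),(.112,.14),(.145,.156),(.156,.175)):
        rect(sel(c,(.46,.72),(-.45,-.2),z),f"rack{z}")
    rect(sel(c,(.5,.68),(-.2,-.03),(.03,.2),lambda C:C[:,2]-C[:,0]>40),"blue")
E
```

```text
A
mat 1827 c [0.6661 0.0233] size [0.0869 0.1581] ang 8.6 z [0.0019 0.0033 0.0048]
blade 3867 c [0.6624 0.0305] size [0.0841 0.1191] ang 0.0 z [0.006  0.0075 0.0103]
handle 0
trayrim 594 c [0.4539 0.0275] size [0.1245 0.137 ] ang 4.2 z [0.0154 0.0171 0.0185]
stop 312 c [ 0.4646 -0.0562] size [0.1492 0.004 ] ang 6.9 z [0.0389 0.0402 0.0416]
z hist [ 946  750   69   62   45 2647  253  139   41   51 1176  125    0]
rack(0.075, 0.095) 115 c [ 0.5963 -0.2561] size [0.0109 0.1728] ang 88.8 z [0.0755 0.0846 0.093 ]
rack(0.095, 0.112) 2720 c [ 0.5886 -0.314 ] size [0.1344 0.1658] ang 86.1 z [0.1042 0.1055 0.1071]
rack(0.112, 0.14) 385 c [ 0.59   -0.3142] size [0.1277 0.1632] ang 88.6 z [0.1127 0.1196 0.1353]
rack(0.145, 0.156) 52 c [ 0.523  -0.2508] size [0.0024 0.0269] ang 88.4 z [0.1457 0.1507 0.1549]
rack(0.156, 0.175) 1273 c [ 0.5907 -0.2933] size [0.0854 0.1638] ang 88.8 z [0.1573 0.1586 0.1656]
blue 1192 c [ 0.5851 -0.1582] size [0.0748 0.0742] ang 26.5 z [0.0307 0.0363 0.0406]
B
mat 4996 c [0.6569 0.1223] size [0.3615 0.1537] ang 83.2 z [0.002  0.0034 0.0048]
blade 2402 c [0.6592 0.02
[... 1923 characters left out ...]
 0.4638 -0.0528] size [0.1477 0.0108] ang 7.0 z [0.0303 0.0349 0.0401]
z hist [128 158  32  29  32 256 152 121  33  27 187  98   0]
rack(0.075, 0.095) 58 c [ 0.5597 -0.285 ] size [0.2335 0.1205] ang 41.0 z [0.0768 0.086  0.0943]
rack(0.095, 0.112) 306 c [ 0.593  -0.3311] size [0.1783 0.1767] ang 86.7 z [0.0997 0.105  0.1111]
rack(0.112, 0.14) 273 c [ 0.5945 -0.332 ] size [0.18  0.175] ang 88.6 z [0.1131 0.1216 0.1365]
rack(0.145, 0.156) 56 c [ 0.5944 -0.326 ] size [0.1632 0.1741] ang 88.5 z [0.146  0.1541 0.1558]
rack(0.156, 0.175) 241 c [ 0.5949 -0.3322] size [0.1738 0.176 ] ang 88.6 z [0.1566 0.1586 0.1658]
blue 120 c [ 0.5836 -0.1471] size [0.0689 0.0575] ang 17.1 z [0.031  0.0358 0.0411]
```

Fitted values:

| Item | Position (m) | Yaw |
|---|---|---|
| Peel origin | (0.651, 0.087) | -82.4° |
| Tray centre | (0.453, 0.0325) | -85.5° |
| Stop | face about 15 mm beyond the tray | -83° |
| Rack | (0.595, -0.3315) | -91.3° |

Next I'll grip the peel and bring it down behind the tray.

```bash
cat >> h.py <<'E'
def tcp(origin,yaw,pitch=0.):
    """TCP pose for a peel pose (origin, yaw deg, tip-up pitch deg)"""
    M=R.from_euler("ZY",[yaw,-pitch],degrees=True).as_matrix()
    q=R.from_matrix(np.column_stack([-M[:,0],M[:,1],-M[:,2]])).as_quat()
    return np.asarray(origin,float)+M@np.array([-.06,0,.048]),q
def lin(origin,yaw,pitch=0.,vel=.15):
    p,q=tcp(origin,yaw,pitch); r.move_linear(p,rot=q,vel=vel)
def origin_now():
    p=r.current_tool_pos();M=R.from_quat(r.current_ee_rot()).as_matrix()
    return p+M@np.array([-.06,0,.048])   # tool axes: -x fwd, z down
U=np.array([.1219,-.9925]);V=np.array([.9925,.1219]);VT=.4539
def push(s,z): return np.r_[s*U+VT*V,z]
E
python3 - <<'E'
from h import *
P=(.6512,.087)
p,q=tcp((*P,.08),-82.4); r.move_to(p,q)
lin((*P,.003),-82.4,vel=.12)
r.set_gripper(0.0,100)
print("open",r.current_opening(),r.current_contact_force(),r.current_t())
lin((*P,.1),-82.4,vel=.15)
lin(push(-.205,.08),-83,vel=.25)
lin(push(-.205,.004),-83,vel=.12)
print(r.current_contact_force(),origin_now(),r.current_t())
im=optics.get_image("side");w=optics.get_image("wrist")
c=cv2.resize(im["pixels"][120:290,130:350],None,fx=1.8,fy=1.8)
wp=cv2.resize(w["pixels"],(400,306))
cv2.imwrite("pics/b.png",np.hstack([c[:306,:396],wp])[:,:,::-1])
E
```

```text
open 0.21605905492398278 [-1.24721137 -0.89333377  3.84520253] 4.1167
[ 0.40353271  0.63929283 -1.24508415] [0.42596943 0.25893092 0.00447911] 6.9833
```

View pics/b.png

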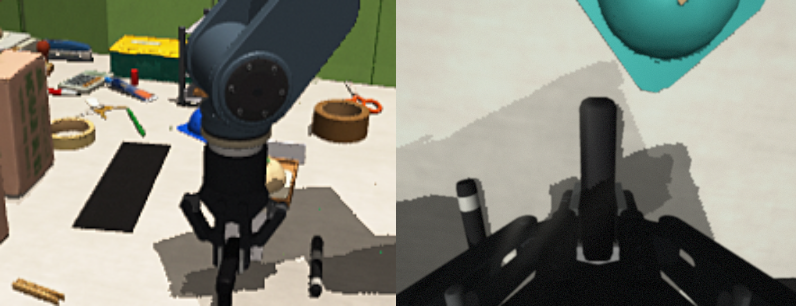

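The picture shows the peel held straight, with the mat clear and the turquoise pack clear of the handle. Next I'll feel for the table and then push with force readouts.

```bash
python3 - <<'E'
from h import *
z=.004; f0=r.current_contact_force()
for z in np.arange(.003,-.003,-.0007):
    lin(push(-.205,z),-83,vel=.05)
    f=r.current_contact_force()
    if f[2]-f0[2]>4: break
print("z",z,f-f0,origin_now(),r.current_torque())
for s in (-.12,-.10,-.085,-.07,-.06,-.0515):
    lin(push(s,z),-83,vel=.05)
    f=r.current_contact_force()-f0
    print(s,"fwd",round(-f[:2]@U,2),"lat",round(f[:2]@V,2),"z",round(f[2],2),r.current_torque().round(2),round(r.current_t(),2))
    if -f[:2]@U>15: break
S=cloud(optics.get_image("scene"))
import pickle;D=optics.get_image("side");pickle.dump((S,D),open("p.pkl","wb"))
P,C=cloud(D);C=C.astype(int)
for P,C in (S,(P,C)):
    C=C.astype(int);k=(P[:,0]>.34)&(P[:,0]<.55)&(P[:,1]>-.07)&(P[:,1]<.15)&(P[:,2]>.013)&(P[:,2]<.03)&(C[:,0]-C[:,2]>30)
    print(cv2.minAreaRect(P[k,:2].astype(np.float32)),np.percentile(P[k,2],[5,50,95]))
E
```

```text
z -0.0005000000000000004 [-4.18454399 -0.79324179 13.89655277] [4.25592460e-01 2.58858109e-01 3.09611811e-04] [-0.44942621  0.61889284  0.00160234]
-0.12 fwd 4.93 lat 0.17 z 9.0 [ 0.59  0.06 -0.01] 10.43
-0.1 fwd -0.31 lat 0.78 z 10.52 [-0.32 -0.15 -0.06] 10.98
-0.085 fwd -1.91 lat 1.2 z 9.73 [-0.39 -0.14 -0.05] 11.43
-0.07 fwd -1.06 lat 0.53 z 9.83 [-0.31 -0.13 -0.08] 11.88
-0.06 fwd -0.58 lat -0.48 z 9.91 [-0.31 -0.08  0.  ] 12.23
-0.0515 fwd 0.29 lat 0.47 z 10.05 [-0.19 -0.09  0.04] 12.55
((0.42669060826301575, 0.016778457909822464), (0.06903494149446487, 0.14845885336399078), 9.111540794372559) [0.0138655  0.02071267 0.02937796]
((0.4555274248123169, 0.02179791033267975), (0.12422522902488708, 0.1467614769935608), 6.8481669425964355) [0.01458066 0.02213852 0.02841057]
```

The tray is now on the blade: its rim has risen about 4 mm, and it sits square at yaw -83°. Next I'll lift, then check.

```bash
python3 - <<'E'
from h import *
o=origin_now()
lin((*o[:2],.008),-83,0,vel=.03)
lin(push(-.057,.03),-83,1.5,vel=.05)
lin(push(-.066,.116),-83,1.5,vel=.08)
print(r.current_contact_force(),r.current_torque().round(2),r.current_opening(),r.current_t())
t=(r.current_tool_pos(),r.current_ee_rot())
im=optics.get_image("side");S=optics.get_image("scene")
for I in (im,S):
    P,C=cloud(I);C=C.astype(int);k=(P[:,0]>.36)&(P[:,0]<.54)&(P[:,1]>-.07)&(P[:,1]<.15)&(P[:,2]>.12)&(P[:,2]<.143)&(C[:,0]-C[:,2]>30)
    print(cv2.minAreaRect(P[k,:2].astype(np.float32)),np.percentile(P[k,2],[5,50,95]),np.polyfit(P[k,1],P[k,2],1))
c=cv2.resize(im["pixels"][130:280,170:370],(400,300));c2=cv2.resize(S["pixels"][120:270,180:380],(400,300))
cv2.imwrite("pics/c.png",np.hstack([c,c2])[:,:,::-1])
print(origin_now())
E
```

```text
[ 0.02957733  0.4863907  -3.91121797] [0.31 0.02 0.02] 0.21923629936859898 14.9
((0.4511510133743286, 0.03721388429403305), (0.1228073239326477, 0.14805717766284943), 7.447378635406494) [0.12478966 0.13124671 0.13960279] [0.00356441 0.13151345]
((0.4327109158039093, 0.03340375795960426), (0.08766937255859375, 0.14882323145866394), 9.048842430114746) [0.12484365 0.13220901 0.14085609] [0.01071481 0.13256468]
[0.44218486 0.12071469 0.11554028]
```

View pics/c.png

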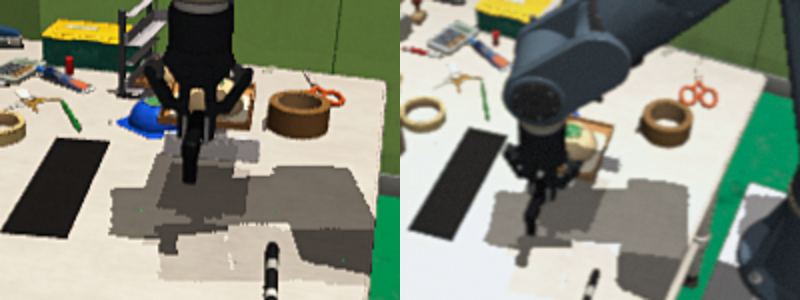

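The tray and bun ride on the blade, the tape roll is undisturbed, and the tray centre is about 87 mm ahead of the blade's rear edge. Next I'll carry it to in front of the rack and check its height and level there.

```bash
cat >> h.py <<'E'
RC=np.array([.5947,-.3315]);RY=-91.3;RX=np.array([np.cos(np.radians(RY)),np.sin(np.radians(RY))]);RL=np.array([-RX[1],RX[0]])
def rk(x,z,l=0.): return np.r_[RC+x*RX+l*RL,z]
def toR(P): d=P[:,:2]-RC; return np.column_stack([d@RX,d@RL,P[:,2]])
E
python3 - <<'E'
from h import *
lin(rk(-.272,.116),RY,1.5,vel=.1)
print(origin_now(),r.current_t())
im=optics.get_image("side");S=optics.get_image("scene")
for I in (im,S):
    P,C=cloud(I);C=C.astype(int);Q=toR(P)
    br=(C[:,0]-C[:,2]>30)
    k=(abs(Q[:,0]+.185)<.1)&(abs(Q[:,1])<.08)&(Q[:,2]>.11)&(Q[:,2]<.15)&br
    q=Q[k];print(cv2.minAreaRect(q[:,:2].astype(np.float32)))
    for a in np.arange(-.27,-.1,.015):
        m=(q[:,0]>a)&(q[:,0]<a+.015)&(abs(q[:,1])>.052)
        if m.sum()>4: print(round(a,3),m.sum(),np.percentile(q[m,2],[10,50,90]).round(4))
    k=(Q[:,0]>-.09)&(Q[:,0]<-.06)&(abs(Q[:,1])<.1)&(Q[:,2]>.07)
    f=Q[k]; print("front: L range",f[:,1].min(),f[:,1].max()); 
    h=np.histogram2d(f[:,1],f[:,2],bins=[np.linspace(-.1,.1,11),np.arange(.07,.18,.01)])[0].astype(int);print(h.T[::-1])
v=im["pixels"][110:260,170:330];v2=S["pixels"][90:240,200:360]
cv2.imwrite("pics/d.png",np.hstack([cv2.resize(v,(400,375)),cv2.resize(v2,(400,375))])[:,:,::-1])
E
```

```text
[ 0.60077537 -0.05938284  0.11602013] 17.6083
((-0.19316509366035461, -0.0011822953820228577), (0.12475734949111938, 0.16100314259529114), 89.96664428710938)
-0.27 14 [0.1265 0.1316 0.1351]
-0.255 7 [0.1262 0.1316 0.1363]
-0.24 7 [0.1245 0.135  0.1379]
-0.225 9 [0.1259 0.1333 0.1371]
-0.21 10 [0.1247 0.1313 0.1374]
-0.195 15 [0.1248 0.1333 0.1375]
-0.18 14 [0.1259 0.1333 0.1385]
-0.165 6 [0.1281 0.1324 0.1367]
-0.15 7 [0.1288 0.1372 0.1392]
-0.135 6 [0.1276 0.1357 0.1396]
front: L range -0.08802755687152604 -0.04740146017857516
[[ 5  3  0  0  0  0  0  0  0  0]
 [ 9 12  1  0  0  0  0  0  0  0]
 [ 8  3  0  0  0  0  0  0  0  0]
 [ 8  3  0  0  0  0  0  0  0  0]
 [ 5  7  0  0  0  0  0  0  0  0]
 [ 7  8  0  0  0  0  0  0  0  0]
 [ 5 11  9  0  0  0  0  0  0  0]
 [ 7  4  0  0  0  0  0  0  0  0]
 [ 7  4  0  0  0  0  0  0  0  0]
 [ 9  3  0  0  0  0  0  0  0  0]]
((-0.18684914708137512, -0.0012801438570022583), (0.1487531214952469, 0.12636640667915344), 0.5035552978515625)
-0.255 7 [0.1253 0.1298 0.1364]
-0.24 5 [0.1281 0.1332 0.1386]
-0.225 7 [0.1305 0.1341 0.1378]
-0.21 7 [0.1263 0.1341 0.1369]
-0.195 6 [0.1277 0.1343 0.139 ]
-0.18 8 [0.1239 0.1306 0.137 ]
-0.165 13 [0.1247 0.1306 0.1379]
-0.15 16 [0.1249 0.1357 0.1411]
-0.135 15 [0.1246 0.1287 0.1384]
-0.12 10 [0.1283 0.1341 0.1368]
front: L range -0.08835516096394246 0.09083439150001953
[[ 4  2  0  0  0  0  0  0  1  6]
 [ 7 12  0  0  0  0  0  0 15  5]
 [ 5  4  0  0  0  0  0  0  3  2]
 [ 6  2  0  0  0  0  0  0  5  4]
 [ 3  3  0  0  0  0  0  0  6  4]
 [ 3  6  0  0  0  0  0  0  7  5]
 [ 5  9 11  0  0  0  0  7  3  2]
 [ 4  2  0  0  0  0  0  0  1  0]
 [ 4  0  0  0  0  0  0  0  0  0]
 [ 6  4  0  0  0  0  0  0  0  0]]
```

View pics/d.png

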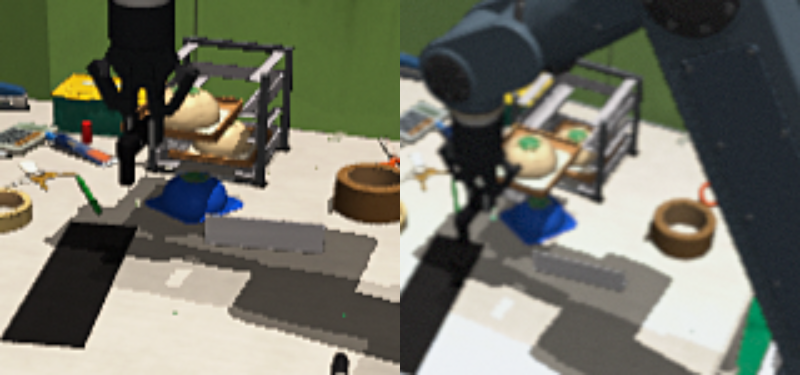

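In view d the tray is level in front of the upper slot at rim height about 0.138, centred within about 2 mm, and there is no bar across the rack's front. Next I'll insert it.

```bash
python3 - <<'E'
from h import *
lin(rk(-.272,.109,.0015),RY,.8,vel=.05)
f0=r.current_contact_force()
for x in (-.19,-.14,-.11,-.086):
    lin(rk(x,.109,.0015),RY,.8,vel=.07)
    f=r.current_contact_force()-f0;print(x,f.round(2))
    if np.linalg.norm(f)>6: print("STOP");break
print(origin_now(),r.current_t())
im=optics.get_image("side");S=optics.get_image("scene")
for I in (im,S):
    P,C=cloud(I);C=C.astype(int);Q=toR(P);br=(C[:,0]-C[:,2]>30)
    k=(abs(Q[:,0])<.11)&(abs(Q[:,1])<.075)&(Q[:,2]>.115)&(Q[:,2]<.135)&br
    print(k.sum(),cv2.minAreaRect(Q[k,:2].astype(np.float32)))
v=im["pixels"][110:230,200:320];v2=S["pixels"][90:210,220:340]
cv2.imwrite("pics/e.png",np.hstack([cv2.resize(v,(400,400)),cv2.resize(v2,(400,400))])[:,:,::-1])
E
```

```text
-0.19 [ 0.65 -0.83 -0.87]
-0.14 [ 0.74 -0.01 -1.39]
-0.11 [ 0.14  0.11 -1.21]
-0.086 [-0.21 -0.36 -0.99]
[ 0.59799352 -0.24590729  0.10890275] 21.2417
185 ((0.005958907306194305, 0.006323721259832382), (0.136895090341568, 0.16500036418437958), 89.8648910522461)
130 ((0.003387346863746643, -0.0001207403838634491), (0.16463524103164673, 0.11485070735216141), 3.1542341709136963)
```

View pics/e.png

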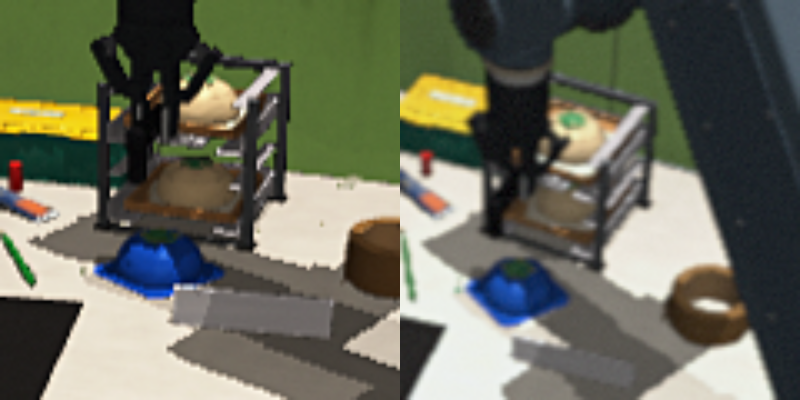

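The tray is in the upper slot with no contact forces. Now I'll lower it, withdraw the peel and check.

```bash
python3 - <<'E'
from h import *
f0=r.current_contact_force()
lin(rk(-.086,.102,.0015),RY,.8,vel=.03);print((r.current_contact_force()-f0).round(2))
lin(rk(-.086,.0915,.0015),RY,.8,vel=.03);print((r.current_contact_force()-f0).round(2))
lin(rk(-.11,.0915,.0015),RY,.8,vel=.05);print((r.current_contact_force()-f0).round(2))
lin(rk(-.30,.0915,.0015),RY,.8,vel=.12);print((r.current_contact_force()-f0).round(2),r.current_t())
p,q=tcp((.6512,.087,.12),-82.4,.8); r.move_linear(p,rot=q,vel=.2)
im=optics.get_image("side");S=optics.get_image("scene")
for I in (im,S):
    P,C=cloud(I);C=C.astype(int);Q=toR(P);br=(C[:,0]-C[:,2]>30)
    k=(abs(Q[:,0])<.11)&(abs(Q[:,1])<.075)&(Q[:,2]>.113)&(Q[:,2]<.126)&br
    print(k.sum(),cv2.minAreaRect(Q[k,:2].astype(np.float32)),np.percentile(Q[k,0],[1,99]),np.percentile(Q[k,1],[1,99]))
    q=Q[k]
    for a,b in((-.08,-.05),(.05,.08)):
        m=(q[:,0]>a)&(q[:,0]<b);print("end",a,np.percentile(q[m,2],[50,90]) if m.sum()>3 else 0)
    M=P[(P[:,0]>.58)&(P[:,0]<.73)&(P[:,1]>-.09)&(P[:,1]<.27)&(P[:,2]<.012)&(C.max(1)<45)]
    if len(M): print("mat",cv2.minAreaRect(M[:,:2].astype(np.float32)),len(M))
v=im["pixels"][110:230,200:320];v2=S["pixels"][90:210,220:340]
cv2.imwrite("pics/f.png",np.hstack([cv2.resize(v,(400,400)),cv2.resize(v2,(400,400))])[:,:,::-1])
print(origin_now(),r.current_t())
E
```

```text
[ 0.43  0.38 -0.33]
[-0.6   1.52  2.14]
[-0.92  0.79  2.1 ]
[-0.39 -0.12  1.27] 24.5917
230 ((0.004819877445697784, 0.006565269082784653), (0.16745322942733765, 0.13478977978229523), 0.23911210894584656) [-0.0768949   0.08579566] [-0.0606999  0.0727803]
end -0.08 [0.11795496 0.12178149]
end 0.05 [0.1208745  0.12204148]
mat ((0.6491276621818542, 0.09383819997310638), (0.1038564145565033, 0.30058619379997253), 8.552956581115723) 1475
141 ((9.26479697227478e-05, 0.005142703652381897), (0.13459450006484985, 0.15465642511844635), 87.85816955566406) [-0.07617379  0.07478101] [-0.05976687  0.06939575]
end -0.08 [0.11821978 0.12178653]
end 0.05 [0.11761367 0.12201733]
mat ((0.6571813225746155, 0.09487655758857727), (0.09246528148651123, 0.29269713163375854), 10.97761344909668) 1094
[0.65072454 0.08571994 0.11965914] 25.4833
```

View pics/f.png

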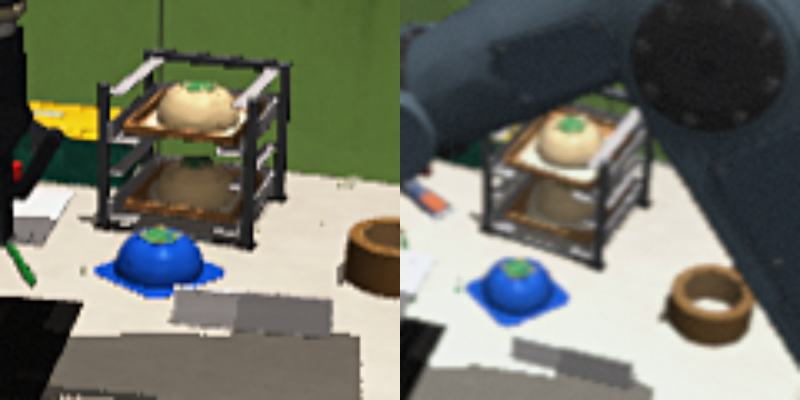

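The tray rests level: the rim is at 0.122 at both ends, and it spans -76 to +75 mm in the rack frame, with the bun in it. Now I'll lay the peel back on its mat.

```bash
python3 - <<'E'
from h import *
P=(.653,.0885)
lin((*P,.015),-82.3,.6,vel=.15)
f0=r.current_contact_force()
for z in np.arange(.006,-.001,-.001):
    lin((*P,z),-82.3,.4,vel=.05);f=r.current_contact_force()-f0
    if f[2]>4: break
print(z,f.round(2))
r.set_gripper(.55); r.sleep(.2)
print(r.current_contact_force(),r.current_opening())
p=r.current_tool_pos(); r.move_linear(p+[0,0,.12],vel=.15)
r.set_gripper(1.0)
r.move_linear(p+[-.12,0.05,.27],vel=.3)
t=(r.current_tool_pos(),r.current_ee_rot());w=optics.get_image("wrist");im=optics.get_image("side");S=optics.get_image("scene")
for c in (cloud(w,t),cloud(im),cloud(S)):
    Q,C=c
    def s(z0,z1,y0,y1):
        k=(Q[:,0]>.6)&(Q[:,0]<.72)&(Q[:,1]>y0)&(Q[:,1]<y1)&(Q[:,2]>z0)&(Q[:,2]<z1)
        return cv2.minAreaRect(Q[k,:2].astype(np.float32)) if k.sum()>5 else 0
    print("handle",s(.045,.07,.08,.25));
    k=(Q[:,0]>.6)&(Q[:,0]<.72)&(Q[:,1]>-.03)&(Q[:,1]<.07)&(Q[:,2]<.02)&(C.max(1)>90);print("blade z vs y",np.polyfit(Q[k,1],Q[k,2],1) if k.sum()>9 else 0)
v=im["pixels"][110:290,130:370]
cv2.imwrite("pics/g.png",np.hstack([cv2.resize(v,(400,300)),cv2.resize(w["pixels"],(400,300))])[:,:,::-1]);print(r.current_t())
E
```

```text
0.003 [-2.59 -1.94  8.66]
[ 0.51460924 -0.60418758 -0.11196407] 0.5466524048337691
handle ((0.6431219577789307, 0.16706135869026184), (0.020837372168898582, 0.09833290427923203), 7.6183905601501465)
blade z vs y [0.01299161 0.00539204]
handle ((0.6419225931167603, 0.1685655266046524), (0.020176488906145096, 0.10287876427173615), 6.233250617980957)
blade z vs y [-0.00530388  0.00419428]
handle ((0.642045259475708, 0.16870823502540588), (0.020480437204241753, 0.10032310336828232), 7.954545974731445)
blade z vs y [0.00879854 0.00354364]
30.3667
```

View pics/g.png

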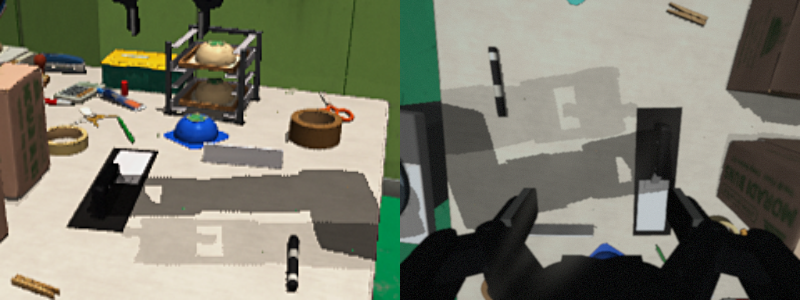

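The peel lies flat within its mat, the tray and bun are in the upper slot, and the bystanders are unmoved.

```bash
python3 -c "
from cell import r
print(r.current_contact_force(),r.current_t()); r.hand_in()"
```

```text
[-0.26553659  0.49981814 -1.11287898] 30.3667
the job is handed in; nothing more can be done
```

The job is done and handed in at 30.4 s. I picked up the peel, slid it under the tray against the stop, and carried the tray into the rack's upper slot. I then lowered it onto the ledges, drew the peel out and laid it back on its mat.

**Tray:** the last measurement, taken just after withdrawing the peel, had the rim at about 0.122 m at both ends, which means it is level on the ledges. It was within about 5 mm of the slot centre lengthwise, with the bun still in it.

**Peel:** it lies flat within the mat, in its original direction, about 2–3 mm from where it lay.

**Bystanders:** the tape roll, marker and peg show no visible movement in the last pictures.

**Doubtful readings:** the tray's sideways fit in the rack was muddied by the rack's lips, with a false reading of 5–6 mm off. I relied on the measurement before insertion instead, which put it within about 2 mm. The mat's fitted angle varied between 8.6° and 11° between cameras, so I used the peel's original angle.

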